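Hold a filter block down in the press-to-test nest

TASK

Throw the coaxial switch over to the test nest by turning its lever handle the quarter turn to its other stop, then set the filter block with three tuning screws upright in the sprung nest, its long side along the nest's, and press it down until the plate lands on its stops. Press just firmly enough to keep it there, without leaning on it hard, and finish while still holding it down; leave the other things on the bench where they are.

Things in the scene. Friction and masses are not known exactly. Their poses are not given: they have to be found in the camera images.
- filter: The filter block to test: a plain aluminium block 64 mm long (its x), 32 mm wide (its y), 40 mm tall, with a row of three brass tuning screws standing 5 mm above its top; about 0.13 kg. It stands upright on the bench, origin at the centre of its underside, z up. Its two ends are alike: it may go into the nest either way round.
- nest: Press-to-test nest, fixed: aluminium base 176 mm (x) by 116 mm (y) with four steel standoffs, two guide pins and over them a sprung black floating plate 136 by 84 mm. Origin at the centre of its underside, on the bench; z up, x along its long side. The guide pins rise 62 mm above the bench at x = -58 and +58 mm; a connector bracket 38 mm tall stands at its +x end.
- nest_floor (a point): Centre of the pocket floor on the floating plate, 48 mm above the bench when the plate is up; moves with the plate, axes as the nest's. The pocket fits the block with 1.5 mm play all round, long side along x. Walls 7 mm tall, with flared lead-ins to 15 mm above the floor opening 4 mm outward; the middle 40 mm of each long (y) side is open down to the floor, for the fingers.
- plate (a joint): How far the floating plate is pressed down, m: 0 is up (at rest), 0.008 is down on its four standoffs, the hard stops. Its springs carry the block's weight without giving; pressing takes about 3 N more to start it, rising evenly to about 9 N just as it lands on the stops, where it stops dead; 12 to 25 N holds it firmly home. It springs back up when let go.
- coax_switch: Two-way coaxial switch, fixed: a grey box 72 mm (x) by 92 mm (y) by 44 mm tall with a coaxial connector on its left (+y), right (-y) and far (+x) side, each standing out up to 19 mm, and a black lever handle on top. Origin at the centre of its underside.
- switch_axis (a point): Point on the vertical axis about which the lever handle turns, 60 mm above the bench, at the middle of the switch box. Axes as the box's.
- handle_tip (a point): Point on top of the lever handle, 60 mm from the turning axis and 7 mm short of the lever's rounded end, 65 mm above the bench. The lever is a black bar with a thin white line along its top, 14 mm wide and 15 mm tall: underside 50 mm, top 65 mm above the bench. Nothing but the box's top (44 mm) and its connectors (35 mm) lies below its path.
- handle (a joint): Angle of the lever handle, rad, counterclockwise seen from above: 0 is one stop, the lever pointing along the box's +y (to the left seen from the robot); 1.571 is the other stop, the nest's position, the lever pointing along the box's -x (towards the robot). It starts at or near 0, turns with a steady drag of about 2 N at its tip and stays where it is left.
- filter_two: Shorter filter block, 44 x 32 x 40 mm, two brass tuning screws; not to be tested, leave it. Origin at the centre of its underside.
- filter_one: Shortest filter block, 26 x 32 x 40 mm, one brass tuning screw; leave it. Origin at the centre of its underside.
- trimmer: Screwdriver with a grey handle, 150 mm long, lying on the bench; leave it.
- spool: Solder spool, 54 mm across and 30 mm tall, standing on its flange; leave it.
- adapter: Coaxial adapter, a small metal barrel 21 mm across and 36 mm tall, standing on end; leave it.
- termination: Coaxial termination, a dark stub 24 mm across and 28 mm tall, standing on end; leave it.
- mouse: Black computer mouse, 100 x 58 x 33 mm, at the far right of the mat; leave it.
Not all that is in view belongs to the job. Leave any blue or turquoise look-alike of the filter alone.

How it is judged:
By the outcome, as a careful person would: the job done as asked, in the order asked, and still so for the second after the job is handed in, while the arm keeps its last pose, push and grip.
It also fails if it takes over 70 s, if anything falls off the work surface, if the arm or the gripper's body presses on something with over 40 N, if the wrist force passes 120 N, or if a joint passes its speed limit or range.

ROBOT

A 6-joint arm with a two-finger parallel gripper is mounted at the origin on the work surface. World frame = base frame: x ahead of the robot, y to its left, z up, the work surface at z = 0. Lengths are in m, angles in degrees, forces in N, time in s.
With the tool pointing down it reaches from about 0.375 to 0.9 m from the base axis. Payload 3.1 kg.
Tool frame: the origin (TCP) lies midway between the tips of the shut fingers; the grasp point (between the pads) lies 19 mm behind it; z points along the fingers, y is the direction in which the jaws open and shut (so a half turn about z gives the same grasp; the last joint's range is limited). The gripper opens to 87 mm and grips with 3 to 60 N. Pads are 19 mm wide; open, the fingers measure 117 mm over their backs; the gripper's body (75 mm by 190 mm) begins 51 mm behind the grasp point.
Start: joints at [55.262, 30.224, 82.088, -0, 67.689, -10.227], TCP at [0.259, 0.569, 0.223] pointing down, gripper open.
Joint ranges: [-176.69, 176.69], [-43.24, 126.21], [12.49, 139.97], [-82, 262], [0, 151.66], [-163.58, 163.58]. Speed limits (degrees/s): [159.86, 159.86, 180, 180, 180, 180].

INTERFACE

Orientations are given as a 3x3 rotation matrix whose columns are the frame's x, y, z axes.
In Python, from rig import bot, capture, get_calibration gives the robot as it stands.
- The arm moves only by the tool play_rows, never from a script. Its arguments are lists of equal length, an entry for each row: "fingers": the closure in counts, from 0 (fully open) to 255 (shut); "linear": the shift along the tool's x, y, z in mm, a list of three; "rot": the turn, a rotation vector about the tool's x, y, z in degrees, a list of three. A call has 1 to 20 rows; each row is the pose to reach, as a shift and turn from the pose commanded when the call began, along the tool's axes at that moment; what a row does not reach only later rows make up. A row lasts 1/10 s, in which the tool goes at most 50 mm and 8.59 degrees, less where a joint would pass 70% of its speed; a pose out of reach is approached as far as the arm can. A call with a gripper value outside its range is refused whole. The fingers move at their own pace and stop on an object; the grip force is fixed at half the most. Time passes only in rows, so rows that repeat a pose let the fingers close. It gives the time, the measured TCP pose, the force and the opening at its end, in the units of the state.
- bot.read_state(): the state, without advancing time (a new reading comes with each control period).
- capture(name): name is "side" or "top" or "wrist"; returns the picture (384x512x3 uint8, red, green, blue); there is no depth.
- get_calibration(name): a dict with "vfov" (degrees; the focal length in pixels is half the picture's height over the tangent of half this angle, whatever the lens; pixels are square), "cx", "cy" (the principal point, pixels), "camera_from_world" (4x4, takes a point from world to camera coordinates). Camera axes: x right, y down, z forward; pixel columns grow to the right and rows downward; lengths in m; the calibration is good to about 2 mm. A picture is of the moment at which its call begins: read the wrist's pose just before it. get_calibration takes no time and is no camera call; for the wrist camera it gives the pose at the moment of the call.
- bot.hand_in(): hands the job in, once; it reports no verdict.
The state is a dict: "time_s": time; "joint_positions": joint angles; "qvel": joint speeds; "tau": joint torques, N m; "position": TCP position; "tcp_rot": TCP orientation; "force": force on the tool from outside, world axes, zero at the start; "moment": the same for the moment, N m; "opening": opening from 0.0 (shut) to 1.0 (fully open).
Only numpy, scipy, OpenCV 4.12 (cv2) and the standard library are available. Lean on these libraries where they do the work, as an engineer would, in place of code of your own. Each camera call takes 0.05 s, during which the arm holds its last target.

## Working session

There is one attempt and no reset: what is moved stays moved. The work goes in short steps, Python scripts to look and compute and a tool call to move; the robot and the scene stay as the last step left them, time stands still between calls to the robot, and variables do not carry over. Pictures are saved under pics/ and viewed, and the job is handed in when it is done.

Besides the shell and the picture viewer there is one more tool, called after "Call:" as name(argument=value, ...) on one line, values as JSON. play_rows: Moves the arm, as the interface text tells. Its arguments: {"type":"object","properties":{"fingers":{"type":"array"},"linear":{"type":"array"},"rot":{"type":"array"}},"required":["fingers","linear","rot"]}

```bash
ls; mkdir -p pics; python3 - <<'E'
from rig import bot,capture,get_calibration
import cv2
for n in ("top","side","wrist"):
    c=get_calibration(n); print(n,c)
    cv2.imwrite(f"pics/{n}0.png",cv2.resize(capture(n)[:,:,::-1],(800,600),interpolation=cv2.INTER_CUBIC))
s=bot.read_state();print(s)
E
```

```text
pics
top {'vfov': 56.964536782539234, 'cx': 256.0975377190299, 'cy': 191.2179040878661, 'camera_from_world': array([[ 0.01420391, -0.99983387, -0.01142257, -0.02762527],
       [-0.99485526, -0.01298535, -0.10047087,  0.54976934],
       [ 0.10030585,  0.01279088, -0.99487443,  1.16991747],
       [ 0.        ,  0.        ,  0.        ,  1.        ]])}
side {'vfov': 51.201426812825616, 'cx': 258.093943339186, 'cy': 185.0379024869241, 'camera_from_world': array([[ 0.80399239, -0.59441327, -0.01640417, -0.43323088],
       [-0.36346523, -0.46940873, -0.80470396,  0.24042702],
       [ 0.47062646,  0.65293821, -0.59344961,  0.8750726 ],
       [ 0.        ,  0.        ,  0.        ,  1.        ]])}
wrist {'vfov': 64.7199035771702, 'cx': 259.8461916509002, 'cy': 192.7003621992548, 'camera_from_world': array([[ 0.41512582,  0.90976282, -0.00147348, -0.62374482],
       [ 0.8795984 , -0.40094709,  0.2560236 , -0.03152752],
       [ 0.23232997, -0.10757807, -0.96666941,  0.38976792],
       [ 0.        ,  0.        ,  0.        ,  1.        ]])}
{'time_s': 0.15, 'joint_positions': array([ 5.52600038e+01,  3.02672987e+01,  8.21378003e+01,  1.48716277e-03,
        6.76893375e+01, -1.02252409e+01]), 'qvel': array([ 0.04315456, -0.19998503, -0.32717946, -0.01892146, -0.058016  ,
        0.09977145]), 'tau': array([ 1.22196787e-03, -4.40428841e+01, -1.76842976e+01,  6.33058813e-02,
        5.52861881e-02, -7.67093593e-05]), 'position': array([0.25896115, 0.56823   , 0.22179991]), 'tcp_rot': array([[-9.09850197e-01,  4.14935778e-01, -9.58980421e-04],
       [ 4.14936765e-01,  9.09849264e-01, -1.34074147e-03],
       [ 3.16206024e-04, -1.61779013e-03, -9.99998641e-01]]), 'force': array([-1.1637011 ,  0.28693194,  0.27692907]), 'moment': array([ 0.02667468, -0.01361129, -0.05066051]), 'opening': 1.0023817422765908}
```

View pics/top0.png

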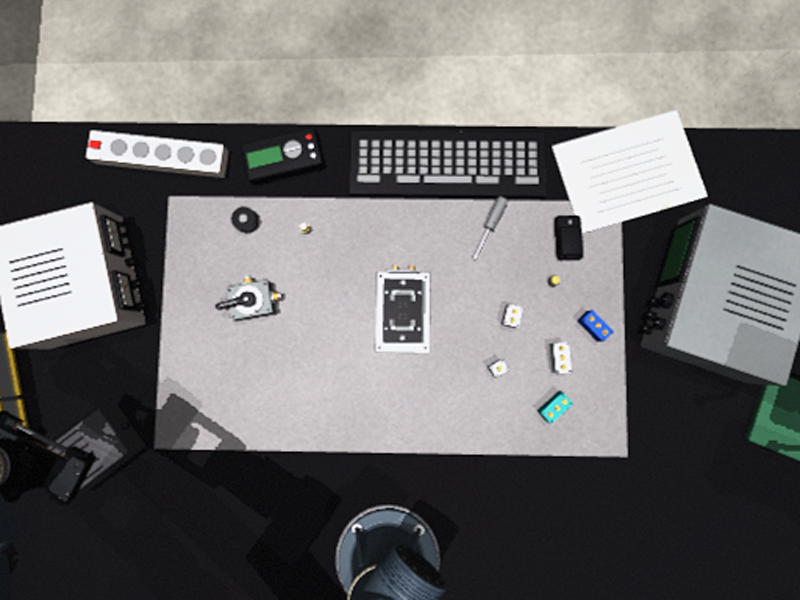

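View pics/side0.png

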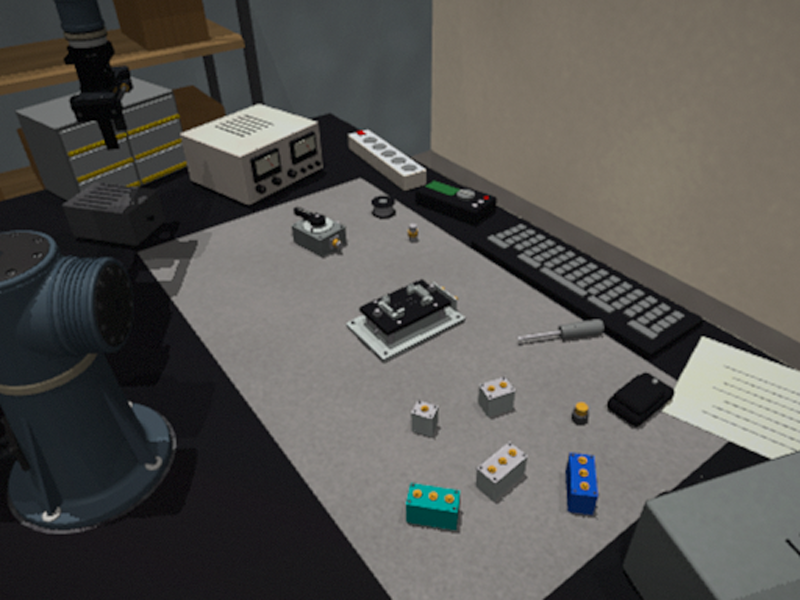

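View pics/wrist0.png

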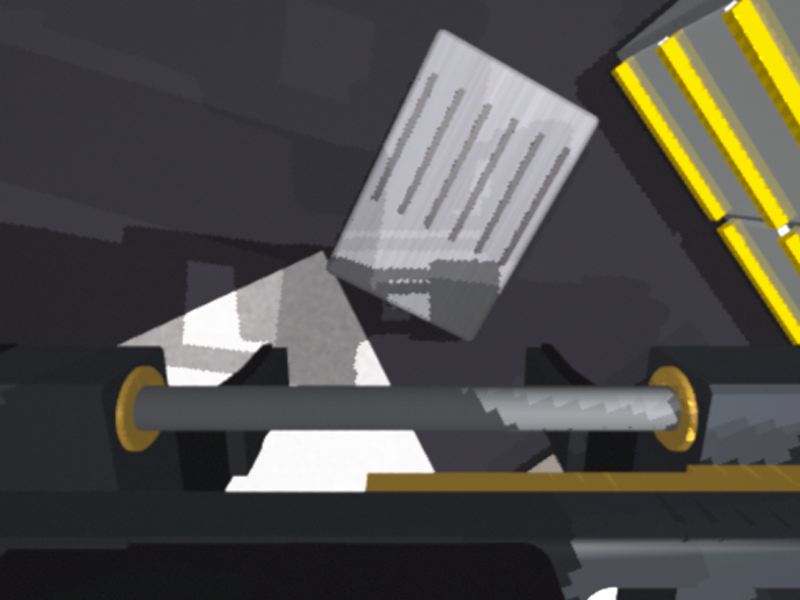

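The pictures show:
- **Filter candidates** (800-px top view): grey block with three screws at (562,357), blue at (596,325), turquoise at (556,407), two-screw at (512,316), one-screw at (498,368). By the description I choose the grey one at (562,357).
- **Nest:** at (403,311).
- **Switch:** at (250,298), with its lever pointing left.

Next I'll take close crops.

```bash
python3 - <<'E'
from rig import bot,capture,get_calibration
import cv2,numpy as np
im=capture("top")[:,:,::-1]; cv2.imwrite("pics/topraw.png",im)
a=cv2.resize(im[170:240,130:200],(400,400),interpolation=cv2.INTER_CUBIC)
b=cv2.resize(im[190:270,310:390],(400,400),interpolation=cv2.INTER_CUBIC)
cv2.imwrite("pics/crops.png",np.hstack([a,b]))
s=capture("side")[:,:,::-1]
a=cv2.resize(s[115:175,170:250],(400,300),interpolation=cv2.INTER_CUBIC)
b=cv2.resize(s[270:345,280:380],(400,300),interpolation=cv2.INTER_CUBIC)
cv2.imwrite("pics/crops2.png",np.hstack([a,b]))
E
cat > h.py <<'E'
import numpy as np
from rig import bot,get_calibration
def pix2w(name,u,v,z,c=None):
    c=c or get_calibration(name)
    f=192/np.tan(np.radians(c['vfov']/2)); T=np.array(c['camera_from_world']);R=T[:3,:3];t=T[:3,3]
    o=-R.T@t; d=R.T@np.array([(u-c['cx'])/f,(v-c['cy'])/f,1])
    return o+d*(z-o[2])/d[2]
def w2pix(name,p,c=None):
    c=c or get_calibration(name)
    f=192/np.tan(np.radians(c['vfov']/2)); T=np.array(c['camera_from_world'])
    q=T[:3,:3]@np.array(p)+T[:3,3]
    return c['cx']+f*q[0]/q[2],c['cy']+f*q[1]/q[2]
E
python3 - <<'E'
from h import *
k=1.5625
for n,u,v,z in [("filter",562,355,.04),("nestA",376,352,.012),("nestB",427,352,.012),("nestC",430,272,.012),("nestD",378,272,.012),("sw",250,298,.06),("blue",596,325,.04),("turq",556,406,.04),("two",512,315,.04),("one",498,367,.04),("tip",222,304,.065)]:
    print(n,pix2w("top",u/k,v/k,z).round(3))
E
```

```text
filter [ 0.434 -0.364  0.04 ]
nestA [0.435 0.031 0.012]
nestB [ 0.436 -0.08   0.012]
nestC [ 0.612 -0.085  0.012]
nestD [0.61  0.03  0.012]
sw [0.544 0.297 0.06 ]
blue [ 0.498 -0.437  0.04 ]
turq [ 0.327 -0.35   0.04 ]
two [ 0.517 -0.259  0.04 ]
one [ 0.407 -0.229  0.04 ]
tip [0.53  0.354 0.065]
```

View pics/crops.png

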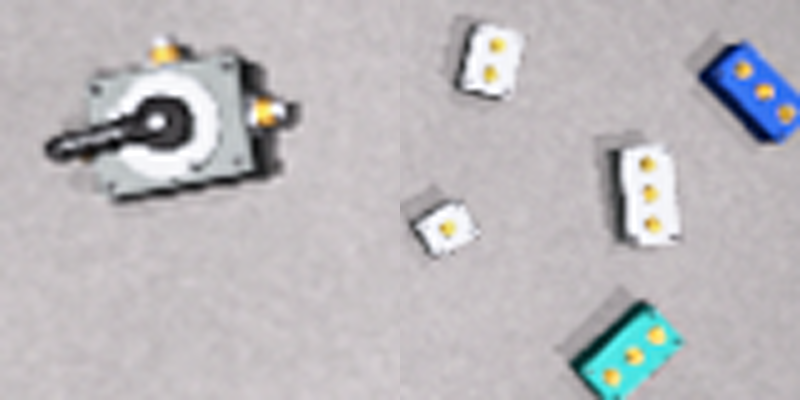

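View pics/crops2.png

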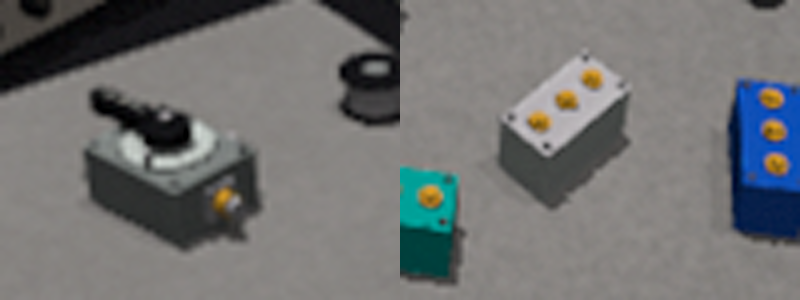

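The close crop confirms the choice: a plain aluminium body with three brass screws, not blue or turquoise. Now I'll work out the switch and filter geometry and a wrist look above the switch.

```bash
cat >> h.py <<'E'
from scipy.spatial.transform import Rotation as Ro
def Rdown(yang):
    a=np.radians(yang); y=np.array([np.cos(a),np.sin(a),0]); z=np.array([0,0,-1.]); return np.column_stack([np.cross(y,z),y,z])
def delta(p,yang,s=None):
    s=s or bot.read_state(); R=np.array(s['tcp_rot']); 
    return (R.T@(np.array(p)-s['position'])*1000).round(1), Ro.from_matrix(R.T@Rdown(yang)).as_rotvec(degrees=True).round(2)
E
python3 - <<'E'
from h import *
s=bot.read_state();c=get_calibration('wrist');T=c['camera_from_world'];o=-T[:3,:3].T@T[:3,3]
R=s['tcp_rot'];print("cam in tool",R.T@(o-s['position']),"axes",(R.T@T[:3,:3].T).round(3))
k=400/70
def cp(u,v,z): return pix2w("top",130+u/k,170+v/k,z)
A=cp(157,121,.065);t=cp(58,151,.065);print("axis",A,"tip",t,np.linalg.norm(A-t))
for q in [(92,70),(240,55),(258,175),(112,197)]: print(cp(*q,.044))
print(delta([.47,.31,.24],10))
E
```

```text
cam in tool [ 0.06903184 -0.0003173  -0.16222728] axes [[-0.    -0.967 -0.256]
 [ 1.    -0.     0.   ]
 [-0.    -0.256  0.967]]
axis [0.54222648 0.30364471 0.065     ] tip [0.52415632 0.36000246 0.065     ] 0.05918383254847961
[0.57387415 0.34940414 0.044     ]
[0.58386344 0.26254504 0.044     ]
[0.51336291 0.24930983 0.044     ]
[0.49935272 0.33428398 0.044     ]
(array([-299.1, -147.6,  -17.8]), array([-6.000e-02,  2.000e-02,  5.549e+01]))
```

```bash
python3 - <<'E'
from h import *
print(delta([.545,.245,.22],10))
E
```

```text
(array([-394.3, -175.6,    2.2]), array([-6.000e-02,  2.000e-02,  5.549e+01]))
```

Call:
play_rows(fingers=[0,0,0,0,0,0,0,0,0,0,0,0], linear=[[-394,-176,2],[-394,-176,2],[-394,-176,2],[-394,-176,2],[-394,-176,2],[-394,-176,2],[-394,-176,2],[-394,-176,2],[-394,-176,2],[-394,-176,2],[-394,-176,2],[-394,-176,2]], rot=[[0,0,55.5],[0,0,55.5],[0,0,55.5],[0,0,55.5],[0,0,55.5],[0,0,55.5],[0,0,55.5],[0,0,55.5],[0,0,55.5],[0,0,55.5],[0,0,55.5],[0,0,55.5]])

```text
time_s: 1.45
position: [0.5435, 0.2459, 0.2203]
tcp_rot: [[-0.174, 0.985, -0.001], [0.985, 0.174, 0.0], [0.0, -0.001, -1.0]]
force: [-0.6, 0.4, 0.1]
opening: 1.0
```

```bash
python3 - <<'E'
from h import *
from rig import capture
import cv2
s=bot.read_state();print(s['time_s'],s['position'],s['tcp_rot'].round(3),s['force'],s['joint_positions'].round(1))
cv2.imwrite("pics/w1.png",cv2.resize(capture("wrist")[:,:,::-1],(800,600)))
E
```

```text
1.45 [0.5435333  0.24588505 0.22032362] [[-0.174  0.985 -0.001]
 [ 0.985  0.174  0.   ]
 [ 0.    -0.001 -1.   ]] [-0.63175099  0.40584525  0.05995754] [13.6 28.2 86.4  0.  65.5  3.5]
```

View pics/w1.png

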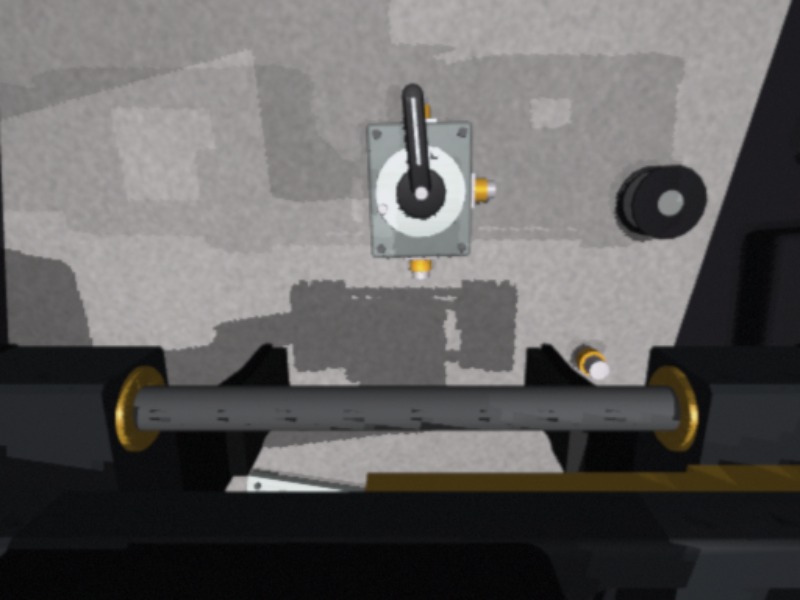

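The wrist view shows the switch box with corners (368,125), (471,121), (470,255) and (373,257), the hub at (421,193) and the lever's rounded end at (412,86).

```bash
python3 - <<'E'
from h import *
k=1.5625
c=[pix2w('wrist',u/k,v/k,.044) for u,v in [(368,125),(471,121),(470,255),(373,257)]]
for q in c: print(q)
print("centre",sum(c)/4, "sizes",[np.linalg.norm(c[i]-c[(i+1)%4]).round(4) for i in range(4)])
d=(c[0]-c[3])+(c[1]-c[2]); print("box y ang from +y",np.degrees(np.arctan2(-d[0],d[1])))
e=(c[1]-c[0])+(c[2]-c[3]); print("box x ang",np.degrees(np.arctan2(e[1],e[0])))
A=pix2w('wrist',421/k,193/k,.066);B=pix2w('wrist',412/k,86/k,.065);l=B-A
print("axis",A,"end",B,np.linalg.norm(l),"lever ang",np.degrees(np.arctan2(-l[0],l[1])))
E
```

```text
[0.5007604  0.34241449 0.044     ]
[0.56855106 0.35701951 0.044     ]
[0.58685971 0.26800728 0.044     ]
[0.51819702 0.25433017 0.044     ]
centre [0.54359205 0.30544286 0.044     ] sizes [np.float64(0.0693), np.float64(0.0909), np.float64(0.07), np.float64(0.0898)]
box y ang from +y 11.411297957247962
box x ang 11.709659565849876
axis [0.54329816 0.30533864 0.066     ] end [0.52602131 0.36792322 0.065     ] 0.06493319100877631 lever ang 15.432494125341009
```

```bash
python3 - <<'E'
from h import *
print(delta([.5296,.3556,.12],15.5),delta([.5296,.3556,.054],15.5))
E
```

```text
(array([110.1,   5.6, 100.5]), array([-0.06, -0.02, -5.42])) (array([110.1,   5.7, 166.5]), array([-0.06, -0.02, -5.42]))
```

Call:
play_rows(fingers=[0,0,0,0,0,0,0,185,185,185,185,185], linear=[[50,3,40],[90,6,80],[110,6,100],[110,6,100],[110,6,130],[110,6,160],[110,6,166.5],[110,6,166.5],[110,6,166.5],[110,6,166.5],[110,6,166.5],[110,6,166.5]], rot=[[0,0,-3],[0,0,-5.5],[0,0,-5.5],[0,0,-5.5],[0,0,-5.5],[0,0,-5.5],[0,0,-5.5],[0,0,-5.5],[0,0,-5.5],[0,0,-5.5],[0,0,-5.5],[0,0,-5.5]])

```text
time_s: 2.7
position: [0.5322, 0.3546, 0.0551]
tcp_rot: [[-0.267, 0.964, 0.002], [0.964, 0.267, 0.001], [0.0, 0.002, -1.0]]
force: [0.3, -0.5, -0.0]
opening: 0.632
```

```bash
python3 - <<'E'
from h import *
from rig import capture
import cv2
s=bot.read_state();print(s['time_s'],s['position'],s['tcp_rot'].round(3),s['force'],s['opening'])
cv2.imwrite("pics/w2.png",cv2.resize(capture("wrist")[:,:,::-1],(800,600)))
cv2.imwrite("pics/s2.png",cv2.resize(capture("side")[80:200,120:280,::-1],(800,600)))
A=np.array([.5435,.3055]);
s=bot.read_state();R=s['tcp_rot'];
for psi in list(range(15,110,8))+[101.5]:
    a=np.radians(psi);p=A+.052*np.array([-np.sin(a),np.cos(a)])
    print(psi,*delta([*p,.054],psi,s))
E
```

```text
2.7 [0.5321521  0.35459798 0.05512494] [[-0.267  0.964  0.002]
 [ 0.964  0.267  0.001]
 [ 0.     0.002 -1.   ]] [ 0.26698611 -0.53216575 -0.02771373] 0.6315157882471537
15 [ 1.7 -1.4  0.6] [ 0.05 -0.01  0.48]
23 [ 1.2 -8.6  0.6] [ 0.05 -0.   -7.52]
31 [ -0.2 -15.8   0.6] [  0.05   0.   -15.52]
39 [ -2.6 -22.6   0.6] [  0.05   0.   -23.52]
47 [ -6.  -29.    0.6] [ 5.000e-02  1.000e-02 -3.152e+01]
55 [-10.2 -34.9   0.6] [ 5.000e-02  1.000e-02 -3.952e+01]
63 [-15.2 -40.2   0.6] [ 5.000e-02  2.000e-02 -4.752e+01]
71 [-20.9 -44.7   0.6] [ 5.000e-02  2.000e-02 -5.552e+01]
79 [-27.1 -48.4   0.6] [ 5.000e-02  2.000e-02 -6.352e+01]
87 [-33.8 -51.2   0.6] [ 5.000e-02  3.000e-02 -7.152e+01]
95 [-40.9 -53.    0.6] [ 5.000e-02  3.000e-02 -7.952e+01]
103 [-48.1 -53.8   0.6] [ 5.000e-02  4.000e-02 -8.752e+01]
101.5 [-46.7 -53.7   0.6] [ 5.000e-02  3.000e-02 -8.602e+01]
```

View pics/w2.png

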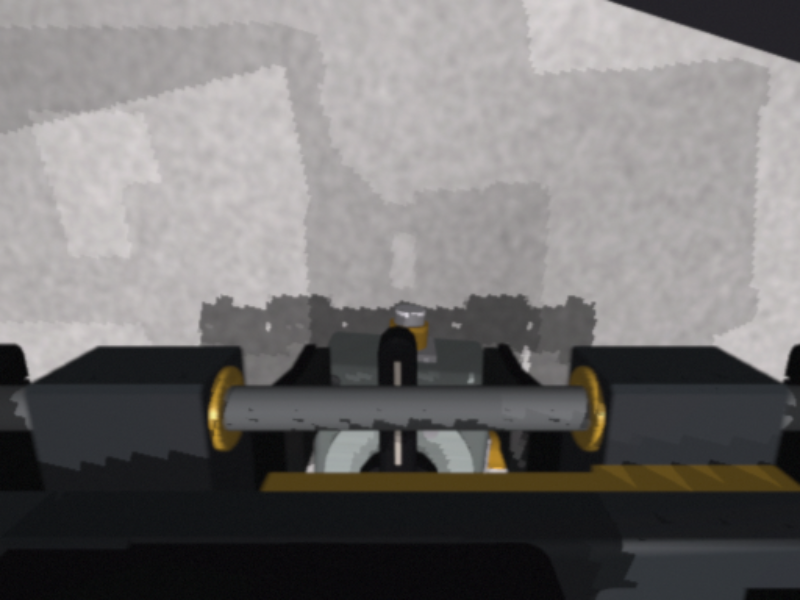

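View pics/s2.png

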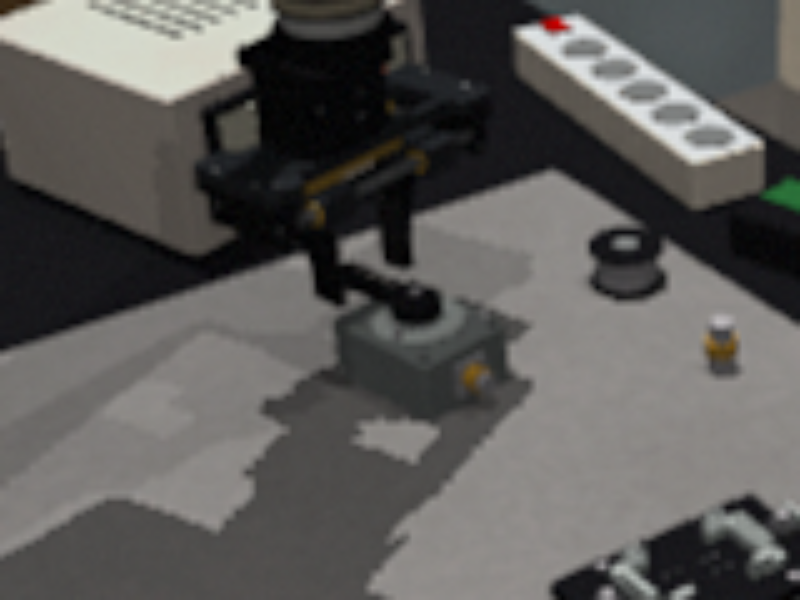

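Call:
play_rows(fingers=[185,185,185,185,185,185,185,185,185,185,185,185,185,185,185,185,185], linear=[[0,0,0],[0,0,0],[0,0,0],[0,0,0],[0,-3.5,0],[-0.5,-7,0],[-2,-14.5,0],[-4,-21,0],[-7.5,-27.5,0],[-12,-33.5,0],[-17,-39,0],[-22.5,-43.5,0],[-29,-47,0],[-35.5,-50,0],[-42.5,-51.5,0],[-46,-52,0],[-46,-52,0]], rot=[[0,0,0],[0,0,0],[0,0,0],[0,0,0],[0,0,-3.5],[0,0,-7.5],[0,0,-15.5],[0,0,-23.5],[0,0,-31.5],[0,0,-39.5],[0,0,-47.5],[0,0,-55.5],[0,0,-63.5],[0,0,-71.5],[0,0,-79.5],[0,0,-83.5],[0,0,-83.5]])

```text
time_s: 4.5
position: [0.4936, 0.2961, 0.0541]
tcp_rot: [[-0.988, -0.156, -0.0], [-0.156, 0.988, 0.0], [0.0, 0.0, -1.0]]
force: [-0.2, 0.7, -0.7]
opening: 0.271
```

```bash
python3 - <<'E'
from h import *
from rig import capture
import cv2
s=bot.read_state();print(s['time_s'],s['position'],s['tcp_rot'].round(3),s['force'],s['opening'])
cv2.imwrite("pics/w3.png",cv2.resize(capture("wrist")[:,:,::-1],(800,600)))
cv2.imwrite("pics/s3.png",cv2.resize(capture("side")[80:200,120:280,::-1],(800,600)))
E
```

```text
4.5 [0.49363232 0.29611971 0.05413753] [[-0.988 -0.156 -0.   ]
 [-0.156  0.988  0.   ]
 [ 0.     0.    -1.   ]] [-0.17432996  0.71219738 -0.69413206] 0.2708944007129152
```

View pics/w3.png

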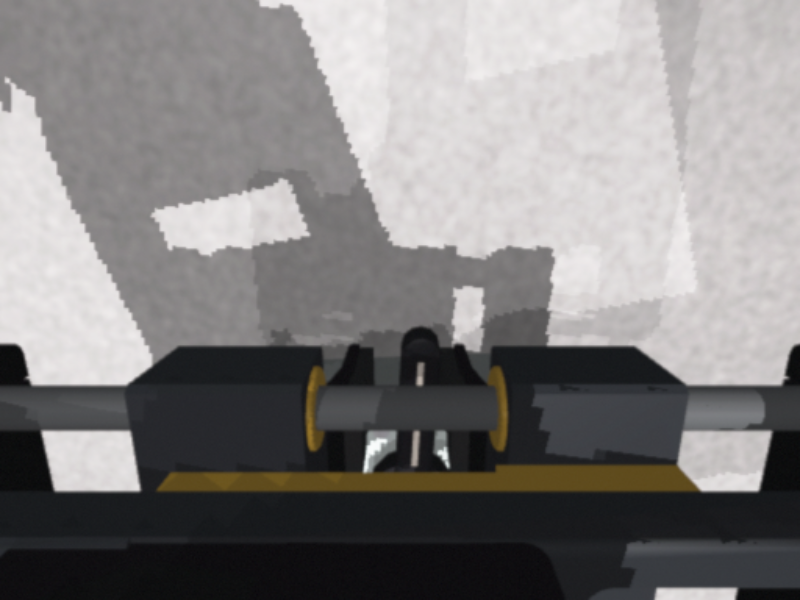

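View pics/s3.png

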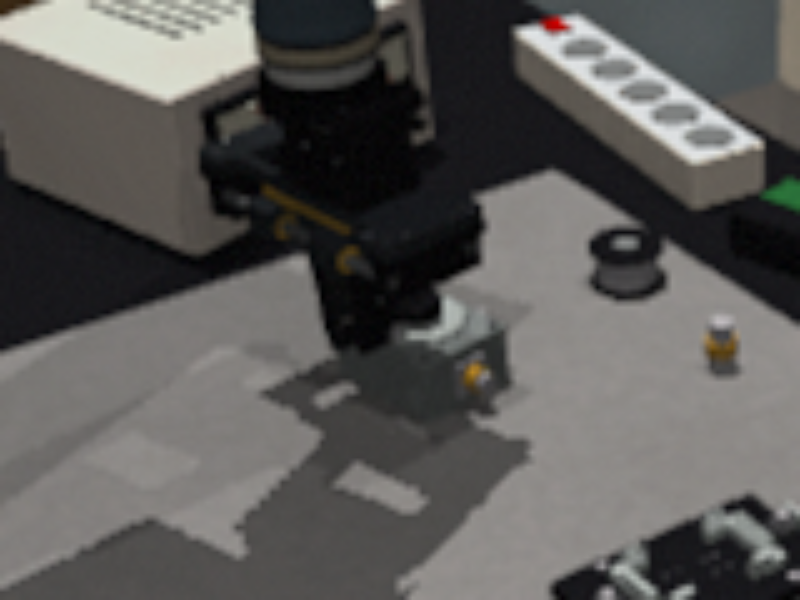

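Call:
play_rows(fingers=[185,185,185,185], linear=[[-0.5,-2,0],[-0.5,-4,0],[-0.5,-5,0],[-0.5,-5,0]], rot=[[0,0,-2],[0,0,-2],[0,0,-2],[0,0,-2]])

```text
time_s: 5.0
position: [0.4945, 0.2914, 0.054]
tcp_rot: [[-0.982, -0.19, -0.001], [-0.19, 0.982, -0.0], [0.001, 0.0, -1.0]]
force: [-2.8, 1.9, 1.1]
opening: 0.274
```

Call:
play_rows(fingers=[185,185,185], linear=[[0,-1,0],[0,-2,0],[0,-2,0]], rot=[[0,0,0],[0,0,0],[0,0,0]])

```text
time_s: 5.3
position: [0.4946, 0.2907, 0.054]
tcp_rot: [[-0.982, -0.189, -0.001], [-0.189, 0.982, 0.002], [0.001, 0.002, -1.0]]
force: [-3.2, 7.2, 1.4]
opening: 0.275
```

Call:
play_rows(fingers=[185,185,185], linear=[[0,-1,0],[0,-1.5,0],[0,-1.5,0]], rot=[[0,0,0],[0,0,0],[0,0,0]])

```text
time_s: 5.6
position: [0.4946, 0.2906, 0.054]
tcp_rot: [[-0.982, -0.189, -0.001], [-0.189, 0.982, 0.004], [0.0, 0.004, -1.0]]
force: [-4.6, 10.4, 0.6]
opening: 0.278
```

Call:
play_rows(fingers=[185,120,60,60,40,20,0], linear=[[0,7,0],[0,7,0],[0,7,0],[0,7,-40],[0,7,-90],[0,7,-140],[0,7,-170]], rot=[[0,0,0],[0,0,0],[0,0,0],[0,0,0],[0,0,0],[0,0,0],[0,0,0]])

```text
time_s: 6.3
position: [0.4963, 0.2946, 0.2282]
tcp_rot: [[-0.982, -0.19, 0.006], [-0.19, 0.982, 0.001], [-0.006, 0.0, -1.0]]
force: [0.1, 0.2, -0.1]
opening: 0.742
```

```bash
python3 - <<'E'
from h import *
s=bot.read_state();print(s['position'],s['force'])
print(delta([.495,-.364,.225],92))
E
```

```text
[0.49634587 0.29460204 0.22815258] [ 0.10058784  0.23814697 -0.09382855]
(array([ 126.4, -646.4,    2.3]), array([0.03, 0.36, 8.95]))
```

Call:
play_rows(fingers=[0,0,0,0,0,0,0,0,0,0,0,0,0,0,0,0,0,0], linear=[[8,-40,2],[16,-80,2],[25,-130,2],[35,-180,2],[45,-230,2],[55,-280,2],[65,-330,2],[74,-380,2],[84,-430,2],[94,-480,2],[104,-530,2],[113,-580,2],[120,-620,2],[126,-646,2],[126,-646,2],[126,-646,2],[126,-646,2],[126,-646,2]], rot=[[0,0,0],[0,0,1],[0,0,2],[0,0,3],[0,0,4],[0,0,5],[0,0,6],[0,0,7],[0,0,8],[0,0,9],[0,0,9],[0,0,9],[0,0,9],[0,0,9],[0,0,9],[0,0,9],[0,0,9],[0,0,9]])

```text
time_s: 8.1
position: [0.4937, -0.3619, 0.2221]
tcp_rot: [[-0.999, -0.036, -0.001], [-0.036, 0.999, 0.001], [0.0, 0.001, -1.0]]
force: [-0.6, -0.4, 0.2]
opening: 1.002
```

```bash
python3 - <<'E'
from h import *
from rig import capture
import cv2
s=bot.read_state();print(s['time_s'],s['position'],s['tcp_rot'].round(3),s['force'],s['joint_positions'].round(1))
cv2.imwrite("pics/w4.png",cv2.resize(capture("wrist")[:,:,::-1],(800,600)))
im=capture("top")[:,:,::-1];a=cv2.resize(im[170:240,130:200],(400,400),interpolation=cv2.INTER_CUBIC)
b=cv2.resize(im[160:240,215:295],(400,400),interpolation=cv2.INTER_CUBIC)
cv2.imwrite("pics/t4.png",np.hstack([a,b]))
E
```

```text
8.1 [ 0.49372428 -0.36188794  0.2220941 ] [[-0.999 -0.036 -0.001]
 [-0.036  0.999  0.001]
 [ 0.     0.001 -1.   ]] [-0.61030995 -0.43441683  0.2295604 ] [ -46.7   29.3   84.     0.    66.8 -138.8]
```

View pics/w4.png

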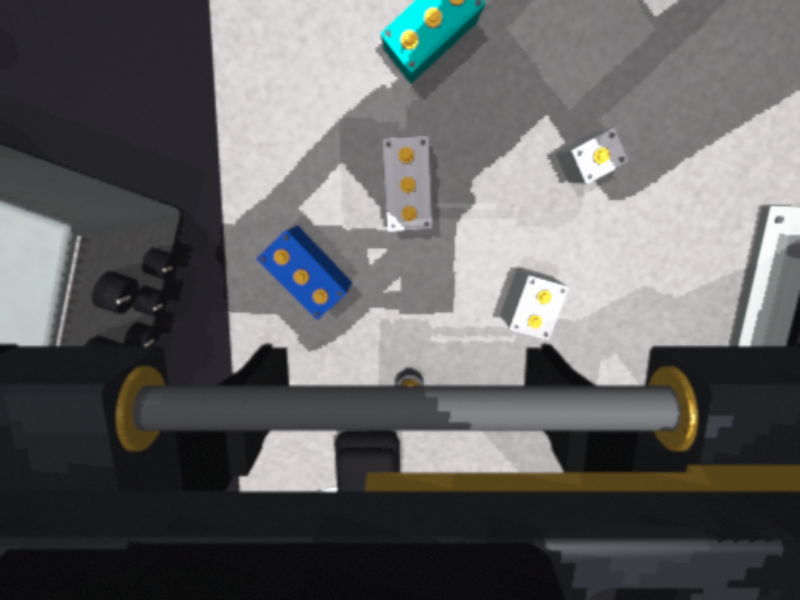

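View pics/t4.png

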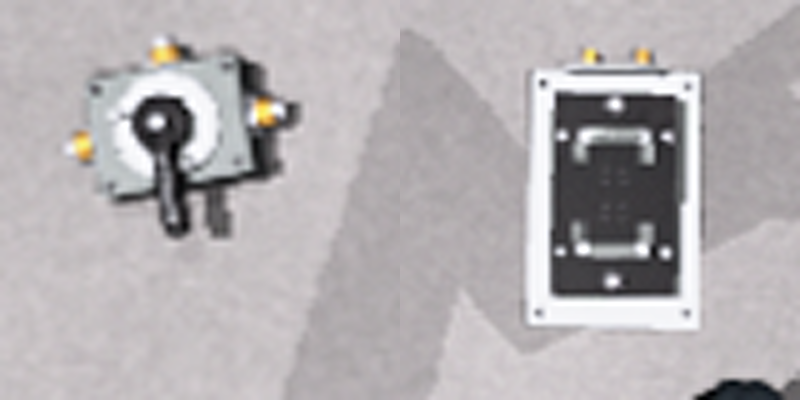

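The top view shows the lever at its other stop, pointing towards the robot. The wrist view has the filter's top corners at about (384,137), (428,136), (433,229) and (389,231), with the blue block clear of the jaws.

```bash
python3 - <<'E'
from h import *
k=1.5625
c=[pix2w('wrist',u/k,v/k,.04) for u,v in [(384,137),(428,136),(433,229),(389,231)]]
for q in c: print(q.round(4))
m=sum(c)/4;print("centre",m, "sizes",[np.linalg.norm(c[i]-c[(i+1)%4]).round(4) for i in range(4)])
d=(c[3]-c[0])+(c[2]-c[1]); print("filter x ang",np.degrees(np.arctan2(d[1],d[0])))
sc=[pix2w('wrist',u/k,v/k,.045) for u,v in [(406,155),(408,184),(409,213)]];print(sc)
d=sc[2]-sc[0]; a=np.degrees(np.arctan2(d[1],d[0]));print("screw ang",a)
print("blue",[pix2w('wrist',u/k,v/k,.04).round(3) for u,v in [(258,258),(292,228),(350,282),(318,318)]])
# side camera cross-check and top
print([np.array(w2pix('top',[*m[:2],.045])),np.array(w2pix('side',[*m[:2],.045]))])
s=bot.read_state()
print(delta([*m[:2],.12],90+a,s),delta([*m[:2],.02],90+a,s))
E
```

```text
[ 0.3997 -0.3812  0.04  ]
[ 0.398  -0.3509  0.04  ]
[ 0.4615 -0.3443  0.04  ]
[ 0.4641 -0.3761  0.04  ]
centre [ 0.43080117 -0.36312335  0.04      ] sizes [np.float64(0.0303), np.float64(0.0639), np.float64(0.0319), np.float64(0.0646)]
filter x ang 5.2898903919402755
[array([ 0.41121281, -0.36563595,  0.045     ]), array([ 0.43045835, -0.3635494 ,  0.045     ]), array([ 0.45032535, -0.36210478,  0.045     ])]
screw ang 5.158818764821063
blue [array([ 0.487, -0.472,  0.04 ]), array([ 0.464, -0.446,  0.04 ]), array([ 0.503, -0.404,  0.04 ]), array([ 0.532, -0.428,  0.04 ])]
[array([359.80727941, 228.12865453]), array([321.22220163, 292.3974114 ])]
(array([ 63.2,   1.3, 102.3]), array([ 0.01, -0.01, -3.08])) (array([ 63.2,   1.3, 202.3]), array([ 0.01, -0.01, -3.08]))
```

Call:
play_rows(fingers=[40,40,40,40,40,40], linear=[[30,1,50],[50,1,90],[63,1,130],[63,1,140],[63,1,140],[63,1,140]], rot=[[0,0,-3],[0,0,-3],[0,0,-3],[0,0,-3],[0,0,-3],[0,0,-3]])

```text
time_s: 8.8
position: [0.4328, -0.3659, 0.0837]
tcp_rot: [[-0.996, -0.088, 0.003], [-0.088, 0.996, -0.003], [-0.002, -0.003, -1.0]]
force: [0.6, -0.5, 0.5]
opening: 0.843
```

```bash
python3 - <<'E'
from h import *
from rig import capture
import cv2
s=bot.read_state()
print(delta([.4308,-.3632,.010],95.2,s),s['opening'])
cv2.imwrite("pics/w5.png",cv2.resize(capture("wrist")[:,:,::-1],(800,600)))
E
```

```text
(array([ 2. ,  3.1, 73.7]), array([-0.2 ,  0.14, -0.16])) 0.8427073643586621
```

View pics/w5.png

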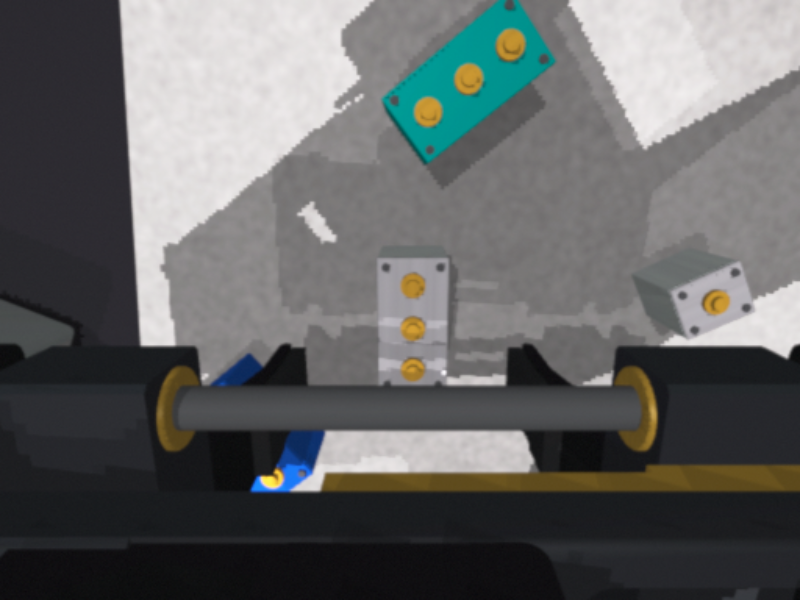

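Call:
play_rows(fingers=[40,40,40,40,40,40,40], linear=[[1,2,20],[1,2,40],[1,2,60],[1,2,72],[1,2,73],[1,2,73],[1,2,73]], rot=[[0,0,0],[0,0,0],[0,0,0],[0,0,0],[0,0,0],[0,0,0],[0,0,0]])

```text
time_s: 9.55
position: [0.4304, -0.3634, 0.0102]
tcp_rot: [[-0.996, -0.087, 0.002], [-0.087, 0.996, -0.002], [-0.001, -0.002, -1.0]]
force: [-0.2, -0.1, 0.4]
opening: 0.848
```

Positioned as intended, so close.

Call:
play_rows(fingers=[255,255,255,255,255,255,255,255,255,255,255,255], linear=[[0,0,0],[0,0,0],[0,0,0],[0,0,0],[0,0,0],[0,0,0],[0,0,0],[0,0,0],[0,0,0],[0,0,0],[0,0,0],[0,0,0]], rot=[[0,0,0],[0,0,0],[0,0,0],[0,0,0],[0,0,0],[0,0,0],[0,0,0],[0,0,0],[0,0,0],[0,0,0],[0,0,0],[0,0,0]])

```text
time_s: 10.75
position: [0.4296, -0.3627, 0.009]
tcp_rot: [[-0.996, -0.087, 0.0], [-0.087, 0.996, -0.0], [-0.0, -0.0, -1.0]]
force: [-0.0, 0.2, -0.9]
opening: 0.369
```

Call:
play_rows(fingers=[255,255,255,255,255,255], linear=[[0,0,-30],[0,0,-70],[0,0,-120],[0,0,-170],[0,0,-200],[0,0,-200]], rot=[[0,0,0],[0,0,0],[0,0,0],[0,0,0],[0,0,0],[0,0,0]])

```text
time_s: 11.35
position: [0.4317, -0.3649, 0.2141]
tcp_rot: [[-0.996, -0.087, 0.007], [-0.087, 0.996, -0.008], [-0.006, -0.009, -1.0]]
force: [0.1, -0.6, -1.0]
opening: 0.362
```

```bash
python3 - <<'E'
from h import *
from rig import capture
import cv2
s=bot.read_state();print(s['position'],s['tcp_rot'].round(4),s['opening'],s['force'])
cv2.imwrite("pics/w6.png",cv2.resize(capture("wrist")[:,:,::-1],(800,600)))
cv2.imwrite("pics/s6.png",cv2.resize(capture("side")[::,::,::-1],(800,600)))
E
```

```text
[ 0.43167117 -0.36490983  0.2140689 ] [[-0.9962 -0.0872  0.0068]
 [-0.0873  0.9961 -0.0084]
 [-0.006  -0.009  -0.9999]] 0.3622883024264568 [ 0.1129577  -0.56183475 -1.02783667]
```

View pics/w6.png

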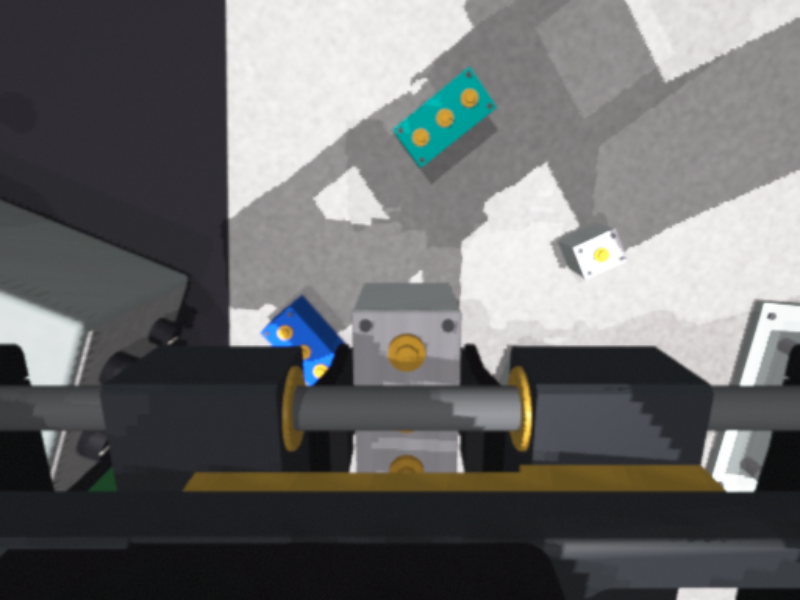

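View pics/s6.png

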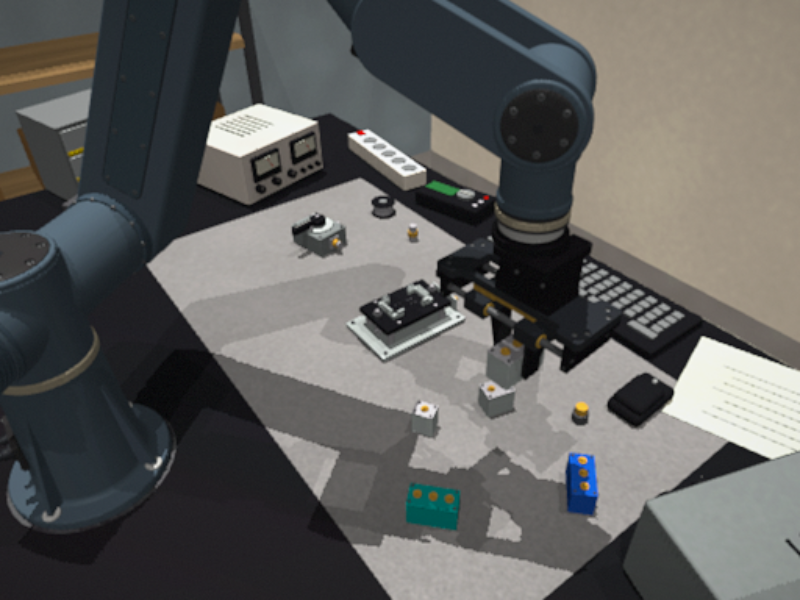

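The filter is held upright and level (opening 0.36, which fits 32 mm). Next I'll move to a pose where the wrist camera sees the nest.

```bash
python3 - <<'E'
from h import *
print(delta([.605,-.026,.25],90))
E
```

```text
(array([-204.2,  319.7,  -40.9]), array([0.  , 0.01, 4.99]))
```

Call:
play_rows(fingers=[255,255,255,255,255,255,255,255,255,255,255,255,255,255], linear=[[-15,24,-20],[-38,60,-40],[-64,100,-40],[-90,140,-40],[-115,180,-40],[-140,220,-40],[-165,260,-40],[-185,290,-40],[-198,310,-40],[-204,320,-40],[-204,320,-40],[-204,320,-40],[-204,320,-40],[-204,320,-40]], rot=[[0,0,0],[0,0,2],[0,0,4],[0,0,5],[0,0,5],[0,0,5],[0,0,5],[0,0,5],[0,0,5],[0,0,5],[0,0,5],[0,0,5],[0,0,5],[0,0,5]])

```text
time_s: 12.85
position: [0.6045, -0.0275, 0.249]
tcp_rot: [[-1.0, 0.002, -0.0], [0.002, 1.0, -0.0], [0.0, -0.0, -1.0]]
force: [-0.6, 0.2, -1.1]
opening: 0.365
```

```bash
python3 - <<'E'
from h import *
from rig import capture
import cv2
s=bot.read_state();print(s['position'],s['tcp_rot'].round(4),s['opening'],s['force'],s['qvel'].round(2))
im=capture("wrist")[:,:,::-1]
cv2.imwrite("pics/w7raw.png",im)
cv2.imwrite("pics/w7.png",cv2.resize(im,(800,600),interpolation=cv2.INTER_CUBIC))
cv2.imwrite("pics/w7b.png",cv2.resize(im[180:320,200:330],(780,590)[:1]+(600,) if 0 else (557,600),interpolation=cv2.INTER_CUBIC))
E
```

```text
[ 0.60452857 -0.02745377  0.2489671 ] [[-1.0e+00  2.1e-03 -5.0e-04]
 [ 2.1e-03  1.0e+00 -2.0e-04]
 [ 5.0e-04 -2.0e-04 -1.0e+00]] 0.3649015852550321 [-0.61055454  0.15263087 -1.14946052] [ 0.25 -0.22 -0.23  0.13 -0.02  0.18]
```

View pics/w7.png

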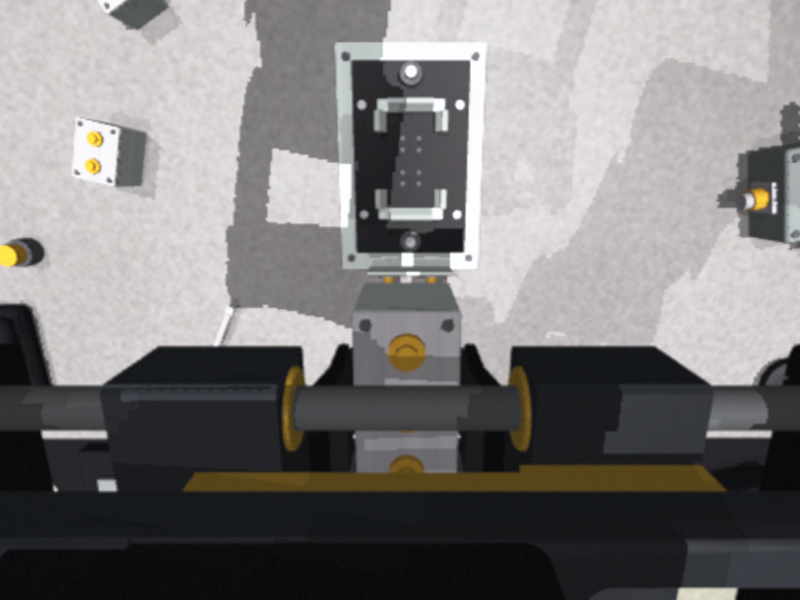

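View pics/w7b.png

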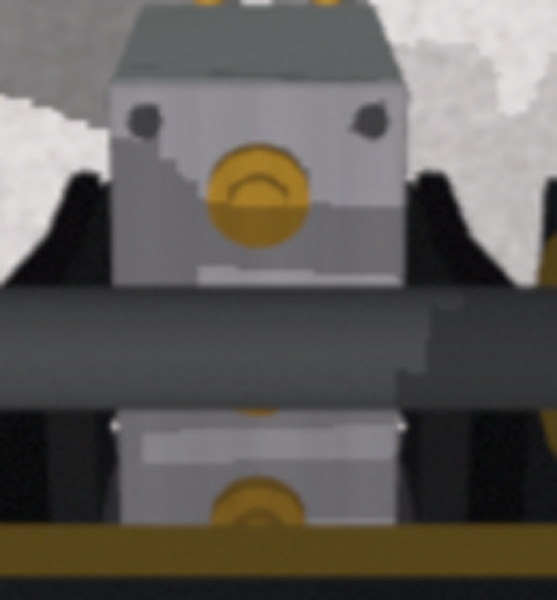

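The nest is clearly visible: guide pin tops at (411,71) and (411,241), pocket corners around (375–447, 98–218). The held block's far end edge is at row ~311. Next, a zoom for exact pixels.

```bash
python3 - <<'E'
import cv2
im=cv2.imread("pics/w7raw.png")
cv2.imwrite("pics/n1.png",cv2.resize(im[20:180,205:325],(600,800)[:1]+(800,) if 0 else (450,600),interpolation=cv2.INTER_CUBIC))
cv2.imwrite("pics/n2.png",cv2.resize(im[55:145,230:295],(433,600),interpolation=cv2.INTER_CUBIC))
E
```

```text
(no output)
```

View pics/n1.png

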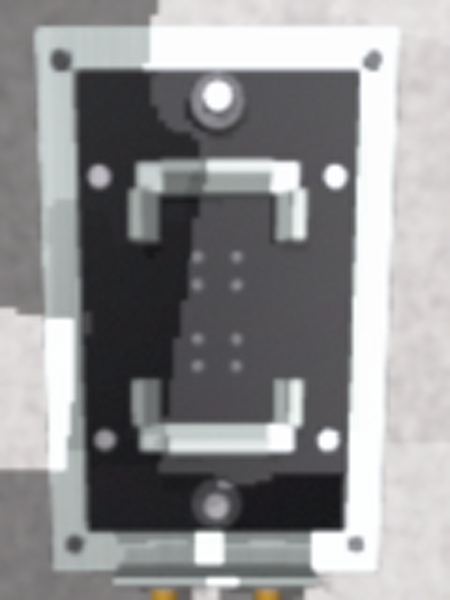

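View pics/n2.png

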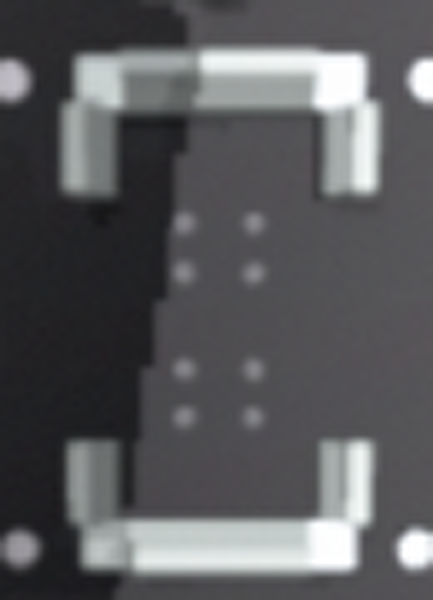

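```bash
cat > nest.py <<'E'
from h import *
import json
def n1(u,v,z): return pix2w('wrist',205+u/3.75-.37,20+v/3.75-.37,z)
def n2(u,v,z): return pix2w('wrist',230+u/6.667-.42,55+v/6.667-.42,z)
def ang(a,b): d=b-a; return np.degrees(np.arctan2(d[1],d[0])).round(2)
P=[n1(217,95,.062),n1(217,505,.062)]; print("pins",P,np.linalg.norm(P[1]-P[0]),sum(P)/2,"yaw",ang(P[0],P[1]))
D=[n2(u,v,.048) for v in (222,272,369,417) for u in (184,254)]; print("dots",sum(D)/8,"yaw",ang(D[0],D[6]),ang(D[1],D[7]))
C=[n1(u,v,.048) for u,v in [(99,177),(335,177),(328,440),(105,440)]];print("rivets",sum(C)/4,ang(C[0],C[3]),ang(C[1],C[2]))
C=[n1(u,v,.048) for u,v in [(78,70),(358,70),(345,528),(88,528)]];print("plate",sum(C)/4,ang(C[0],C[3]),ang(C[1],C[2]),[np.linalg.norm(C[i]-C[(i+1)%4]).round(4) for i in range(4)])
C=[n2(u,v,.063) for u,v in [(75,55),(365,55),(357,572),(82,572)]];print("rim63",sum(C)/4,ang(C[0],C[3]),ang(C[1],C[2]),[np.linalg.norm(C[i]-C[(i+1)%4]).round(4) for i in range(4)])
C=[n2(u,v,.055) for u,v in [(120,112),(320,112),(320,520),(125,520)]];print("wall55 inner",sum(C)/4,[np.linalg.norm(C[i]-C[(i+1)%4]).round(4) for i in range(4)])
# block in hand
s=bot.read_state();R=s['tcp_rot']
def b(u,v,z):
    return R.T@(pix2w('wrist',200+u/4.285-.38,180+v/4.285-.38,s['position'][2]+z)-s['position'])*1000
top=.0305
print("block far edge",b(110,84,top),b(405,84,top),"width top",)
print("screw",b(258,193,top+.005))
E
python3 nest.py
```

```text
pins [array([ 0.4666671 , -0.02476777,  0.062     ]), array([ 0.5822588 , -0.02476817,  0.062     ])] 0.11559169408088005 [ 0.52446295 -0.02476797  0.062     ] yaw -0.0
dots [ 0.52472507 -0.02472634  0.048     ] yaw -0.26 0.25
rivets [ 0.52495445 -0.02472621  0.048     ] -0.12 -0.11
plate [ 0.52438926 -0.0245819   0.048     ] -0.42 0.04 [np.float64(0.0816), np.float64(0.1343), np.float64(0.0827), np.float64(0.1343)]
rim63 [ 0.52531106 -0.02472893  0.063     ] -0.22 0.1 [np.float64(0.0465), np.float64(0.0819), np.float64(0.0469), np.float64(0.0819)]
wall55 inner [ 0.52498759 -0.02439892  0.055     ] [np.float64(0.033), np.float64(0.0662), np.float64(0.0338), np.float64(0.0662)]
block far edge [ 31.2520145  -16.22071094 -30.49403783] [ 31.23990178  14.91775374 -30.50033993] width top
screw [ 20.90745526  -0.60411865 -35.49808534]
```

```bash
cat >> nest.py <<'E'
print("tops",b(258,143,top+.005),b(258,477,top+.005), "drawing edge L/R rows 84; screw pitch",(b(258,143,top+.005)-b(258,477,top+.005))/2)
m=(b(258,143,top+.005)+b(258,477,top+.005))/2; r=b(258,193,top+.005)-b(258,143,top+.005); print("mid screw",m+r)
E
python3 nest.py | tail -3
```

```text
screw [ 20.90745526  -0.60411865 -35.49808534]
tops [ 26.37786426  -0.60212015 -35.49761654] [-12.48388494  -0.61631751 -35.50094691] drawing edge L/R rows 84; screw pitch [1.94308746e+01 7.09868266e-03 1.66518534e-03]
mid screw [  1.47658066  -0.61121734 -35.49975052]
```

```bash
python3 - <<'E'
from h import *
print(delta([.5245,-.0238,.12],89.9))
E
```

```text
(array([ 80.2,   3.4, 129.2]), array([-0.01, -0.  , -0.01]))
```

Call:
play_rows(fingers=[255,255,255,255,255,255,255,255,255], linear=[[25,1,0],[55,2,0],[80,3,20],[80,3,60],[80,3,100],[80,3,129],[80,3,129],[80,3,129],[80,3,129]], rot=[[0,0,0],[0,0,0],[0,0,0],[0,0,0],[0,0,0],[0,0,0],[0,0,0],[0,0,0],[0,0,0]])

```text
time_s: 13.8
position: [0.5266, -0.0238, 0.1218]
tcp_rot: [[-1.0, 0.001, 0.004], [0.001, 1.0, -0.001], [-0.004, -0.001, -1.0]]
force: [0.1, 0.5, -0.8]
opening: 0.363
```

```bash
python3 - <<'E'
from h import *
from rig import capture
import cv2
s=bot.read_state();print(s['position'].round(4),s['force'],delta([.5245,-.0238,.085],89.9))
cv2.imwrite("pics/w8.png",cv2.resize(capture("wrist")[:,:,::-1],(800,600),interpolation=cv2.INTER_CUBIC))
cv2.imwrite("pics/s8.png",cv2.resize(capture("side")[140:260,190:350,::-1],(800,600),interpolation=cv2.INTER_CUBIC))
E
```

```text
[ 0.5266 -0.0238  0.1218] [ 0.14032328  0.52898061 -0.81251161] (array([ 2.2, -0. , 36.8]), array([-0.06,  0.22,  0.07]))
```

View pics/w8.png

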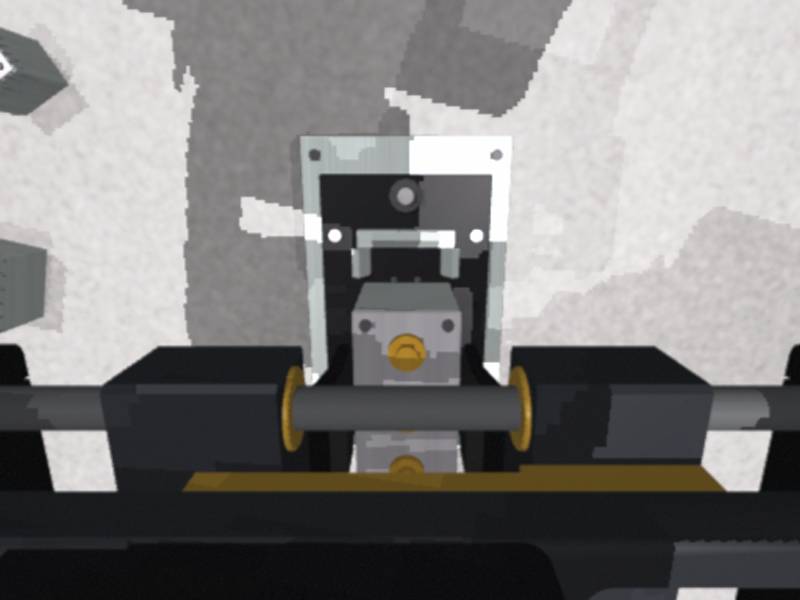

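View pics/s8.png

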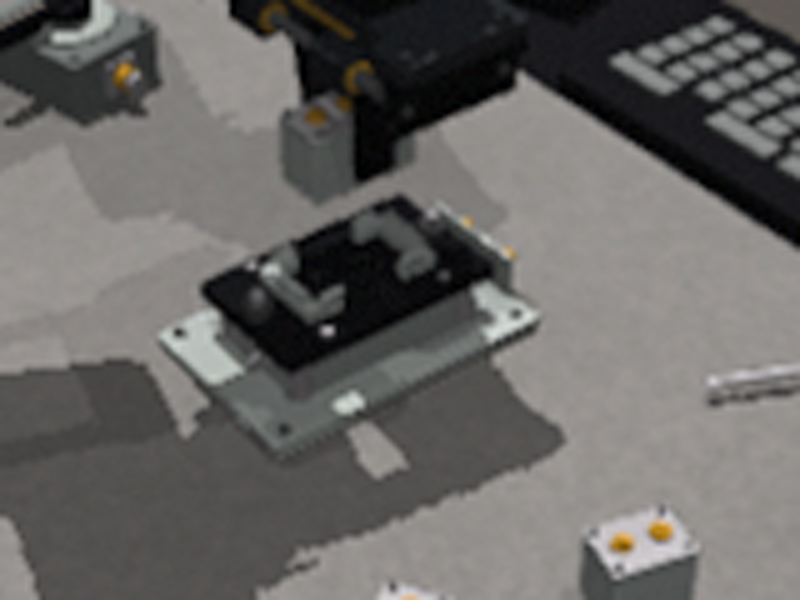

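Call:
play_rows(fingers=[255,255,255,255,255,255,255,255], linear=[[0.5,0,8],[0.5,0,16],[0.5,0,24],[0.5,0,31],[0.5,0,35],[0.5,0,35],[0.5,0,35],[0.5,0,35]], rot=[[0,0,0],[0,0,0],[0,0,0],[0,0,0],[0,0,0],[0,0,0],[0,0,0],[0,0,0]])

```text
time_s: 14.7
position: [0.5248, -0.0232, 0.0852]
tcp_rot: [[-1.0, 0.0, 0.001], [0.0, 1.0, -0.0], [-0.001, -0.0, -1.0]]
force: [0.5, -0.1, -1.2]
opening: 0.363
```

```bash
python3 - <<'E'
from h import *
from rig import capture
import cv2
s=bot.read_state();print(s['position'].round(4),s['force'],delta([.5245,-.0238,.072],89.9))
im=capture("wrist")[:,:,::-1]
cv2.imwrite("pics/w9raw.png",im)
cv2.imwrite("pics/w9.png",cv2.resize(im[100:260,180:340],(600,600),interpolation=cv2.INTER_CUBIC))
cv2.imwrite("pics/s9.png",cv2.resize(capture("side")[150:240,210:330,::-1],(800,600),interpolation=cv2.INTER_CUBIC))
E
```

```text
[ 0.5248 -0.0232  0.0852] [ 0.53710436 -0.10679348 -1.15464127] (array([ 0.3, -0.6, 13.2]), array([-0.01,  0.03,  0.09]))
```

View pics/w9.png

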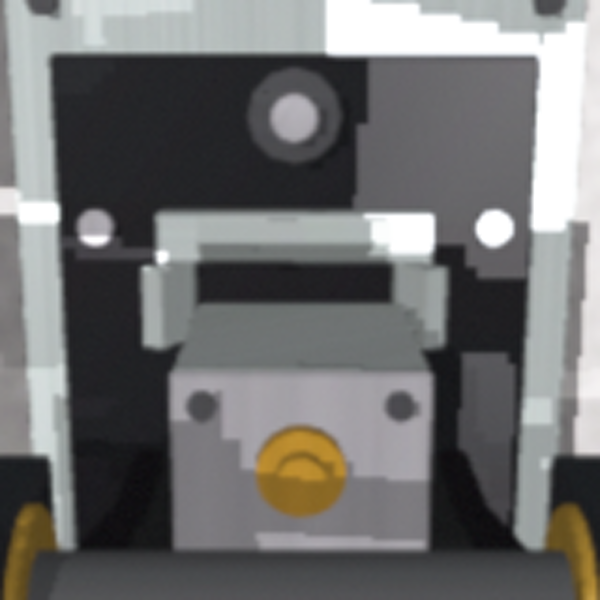

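View pics/s9.png

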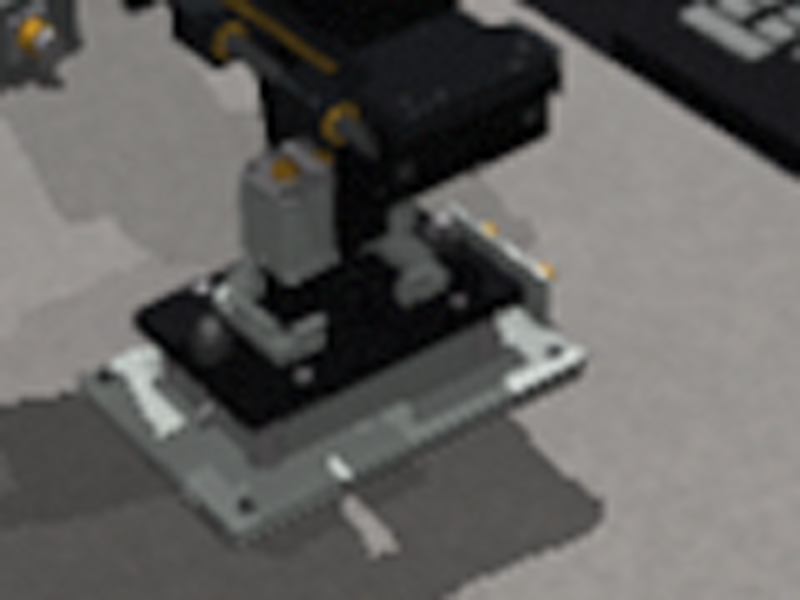

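```bash
python3 - <<'E'
from h import *
g=lambda u,v,z: pix2w('wrist',180+u/3.75-.37,100+v/3.75-.37,z).round(4)
print("pin",g(294,118,.062),"rivets",(g(95,228,.048)+g(494,228,.048))/2)
print("rim outer",g(155,212,.063),g(435,212,.063))
print("block bottom",g(201,303,.0759),g(406,303,.0759),"top",g(170,371,.1159),g(432,371,.1159))
E
```

```text
pin [ 0.4665 -0.0248  0.062 ] rivets [ 0.4864  -0.02485  0.048  ]
rim outer [ 0.4814 -0.0475  0.063 ] [ 0.4815 -0.0019  0.063 ]
block bottom [ 0.4937 -0.0392  0.0759] [ 0.4937 -0.0075  0.0759] top [ 0.4932 -0.0395  0.1159] [ 0.4932 -0.0079  0.1159]
```

Call:
play_rows(fingers=[255,255,255,255,255,255,255,255,255,255,255], linear=[[0.7,-1.2,0],[0.7,-1.2,3],[0.7,-1.2,6],[0.7,-1.2,9],[0.7,-1.2,12],[0.7,-1.2,15],[0.7,-1.2,17],[0.7,-1.2,19],[0.7,-1.2,20],[0.7,-1.2,20],[0.7,-1.2,20]], rot=[[0,0,0],[0,0,0],[0,0,0],[0,0,0],[0,0,0],[0,0,0],[0,0,0],[0,0,0],[0,0,0],[0,0,0],[0,0,0]])

```text
time_s: 15.9
position: [0.5239, -0.0243, 0.0651]
tcp_rot: [[-1.0, 0.0, 0.0], [0.0, 1.0, -0.0], [-0.0, -0.0, -1.0]]
force: [-0.1, 0.4, -0.9]
opening: 0.368
```

Call:
play_rows(fingers=[255,255,255,255,255,255], linear=[[0,0,2],[0,0,4],[0,0,6],[0,0,6.5],[0,0,6.5],[0,0,6.5]], rot=[[0,0,0],[0,0,0],[0,0,0],[0,0,0],[0,0,0],[0,0,0]])

```text
time_s: 16.5
position: [0.5238, -0.0243, 0.0585]
tcp_rot: [[-1.0, 0.0, -0.0], [0.0, 1.0, -0.0], [0.0, -0.0, -1.0]]
force: [-0.6, -0.1, -0.7]
opening: 0.367
```

Call:
play_rows(fingers=[255,255,255,255], linear=[[0,0,1],[0,0,2],[0,0,2],[0,0,2]], rot=[[0,0,0],[0,0,0],[0,0,0],[0,0,0]])

```text
time_s: 16.9
position: [0.524, -0.0243, 0.0569]
tcp_rot: [[-1.0, 0.0, 0.0], [0.0, 1.0, -0.0], [-0.0, -0.0, -1.0]]
force: [-0.5, 0.3, 2.6]
opening: 0.364
```

```bash
python3 - <<'E'
from h import *
from rig import capture
import cv2
s=bot.read_state();print(s['position'].round(4),s['force'])
cv2.imwrite("pics/s10.png",cv2.resize(capture("side")[150:240,210:330,::-1],(800,600),interpolation=cv2.INTER_CUBIC))
im=capture("wrist")[:,:,::-1]
cv2.imwrite("pics/w10.png",cv2.resize(im[100:260,180:340],(600,600),interpolation=cv2.INTER_CUBIC))
E
```

```text
[ 0.524  -0.0243  0.0569] [-0.4512283   0.25008162  2.6497855 ]
```

View pics/w10.png

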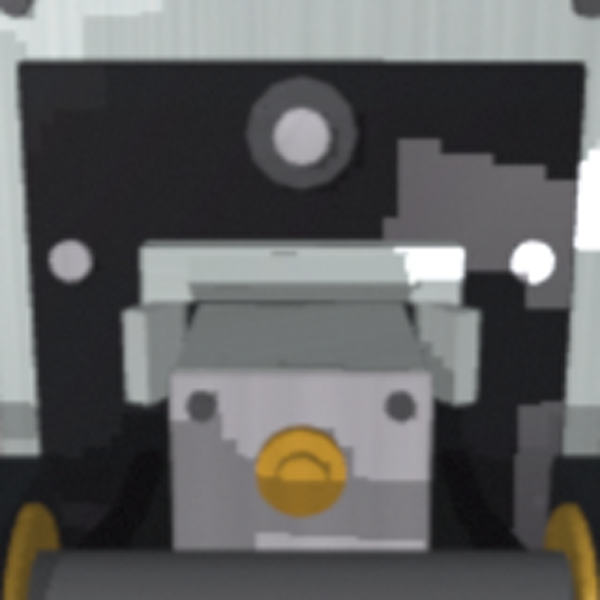

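View pics/s10.png

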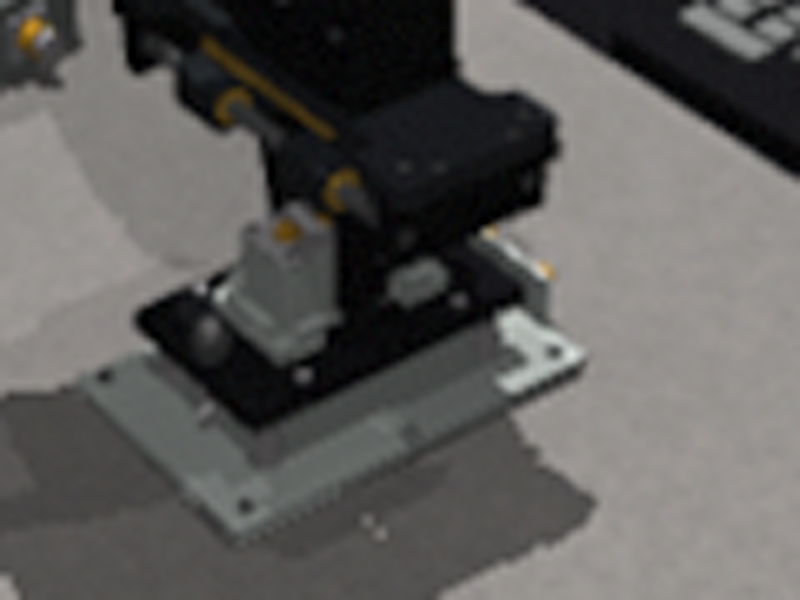

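Call:
play_rows(fingers=[255,255,255,255,255,255,255], linear=[[0,0,1],[0,0,2],[0,0,3],[0,0,4],[0,0,5],[0,0,5],[0,0,5]], rot=[[0,0,0],[0,0,0],[0,0,0],[0,0,0],[0,0,0],[0,0,0],[0,0,0]])

```text
time_s: 17.7
position: [0.5239, -0.0243, 0.0519]
tcp_rot: [[-1.0, 0.0, 0.0], [0.0, 1.0, -0.0], [-0.0, -0.0, -1.0]]
force: [-2.0, -0.0, 7.5]
opening: 0.367
```

Call:
play_rows(fingers=[255,255,255,255,255], linear=[[0,0,1],[0,0,2],[0,0,3],[0,0,3],[0,0,3]], rot=[[0,0,0],[0,0,0],[0,0,0],[0,0,0],[0,0,0]])

```text
time_s: 18.2
position: [0.524, -0.0243, 0.0492]
tcp_rot: [[-1.0, 0.0, 0.0], [0.0, 1.0, -0.0], [-0.0, -0.0, -1.0]]
force: [-1.4, 0.4, 8.1]
opening: 0.365
```

Call:
play_rows(fingers=[255,255,255,255], linear=[[0,0,0.5],[0,0,1],[0,0,1],[0,0,1]], rot=[[0,0,0],[0,0,0],[0,0,0],[0,0,0]])

```text
time_s: 18.6
position: [0.5239, -0.0243, 0.0489]
tcp_rot: [[-1.0, 0.0, 0.001], [0.0, 1.0, -0.0], [-0.001, -0.0, -1.0]]
force: [-3.4, 0.4, 15.9]
opening: 0.362
```

Call:
play_rows(fingers=[255,255,255,255,255,255], linear=[[0,0,0.2],[0,0,0.2],[0,0,0.2],[0,0,0.2],[0,0,0.2],[0,0,0.2]], rot=[[0,0,0],[0,0,0],[0,0,0],[0,0,0],[0,0,0],[0,0,0]])

```text
time_s: 19.2
position: [0.524, -0.0243, 0.0489]
tcp_rot: [[-1.0, 0.0, 0.001], [0.0, 1.0, -0.0], [-0.001, -0.0, -1.0]]
force: [-4.1, 0.1, 16.8]
opening: 0.364
```

```bash
python3 - <<'E'
from h import *
from rig import capture
import cv2
for i in range(3):
    s=bot.read_state();print(s['time_s'],s['position'].round(4),s['force'].round(2),s['opening'])
    if i==0: cv2.imwrite("pics/s11.png",cv2.resize(capture("side")[150:240,210:330,::-1],(800,600),interpolation=cv2.INTER_CUBIC))
    if i==1:
        im=capture("top")[:,:,::-1];cv2.imwrite("pics/t11.png",cv2.resize(im,(800,600),interpolation=cv2.INTER_CUBIC))
im=capture("wrist")[:,:,::-1]
cv2.imwrite("pics/w11.png",cv2.resize(im[100:260,180:340],(600,600),interpolation=cv2.INTER_CUBIC))
E
```

```text
19.2 [ 0.524  -0.0243  0.0489] [-4.09  0.13 16.79] 0.3637790675883261
19.25 [ 0.524  -0.0243  0.0489] [-2.86  0.27 16.57] 0.36681396599635785
19.3 [ 0.524  -0.0244  0.0489] [-2.81  0.83 16.53] 0.3681430537030326
```

View pics/s11.png

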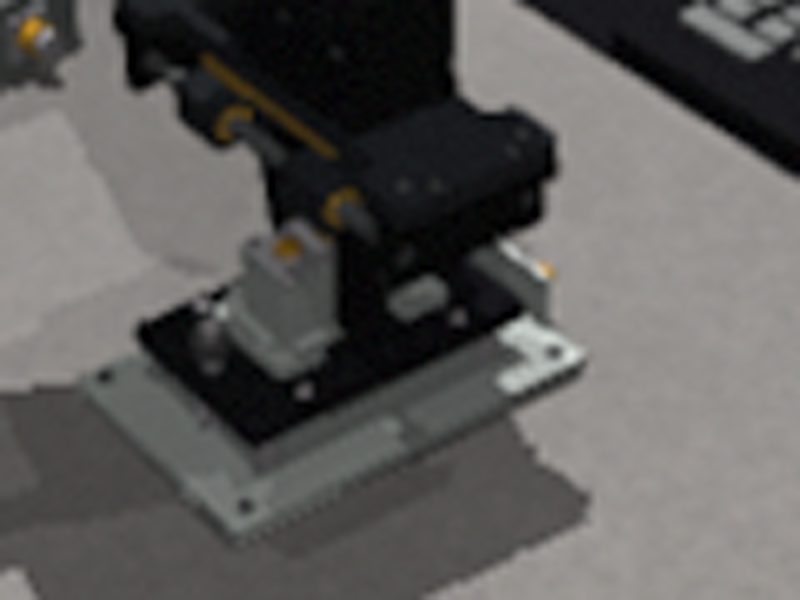

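View pics/t11.png

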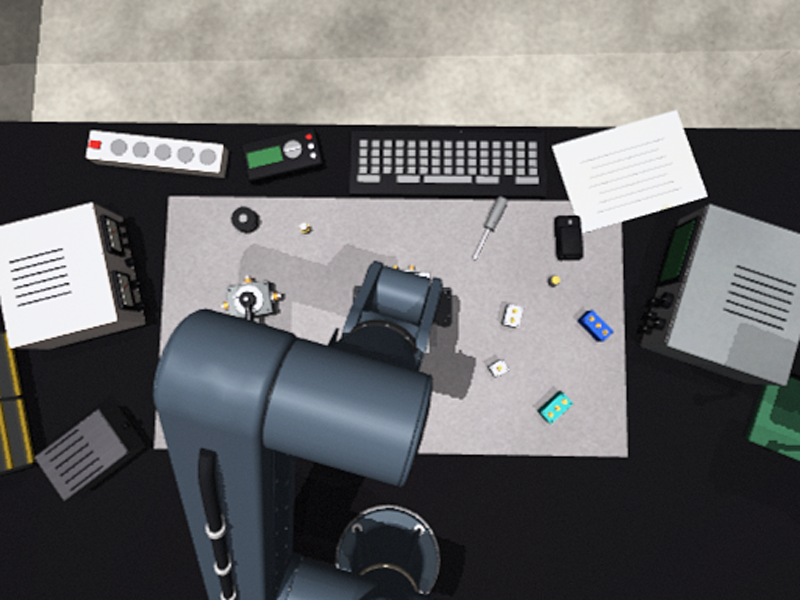

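View pics/w11.png

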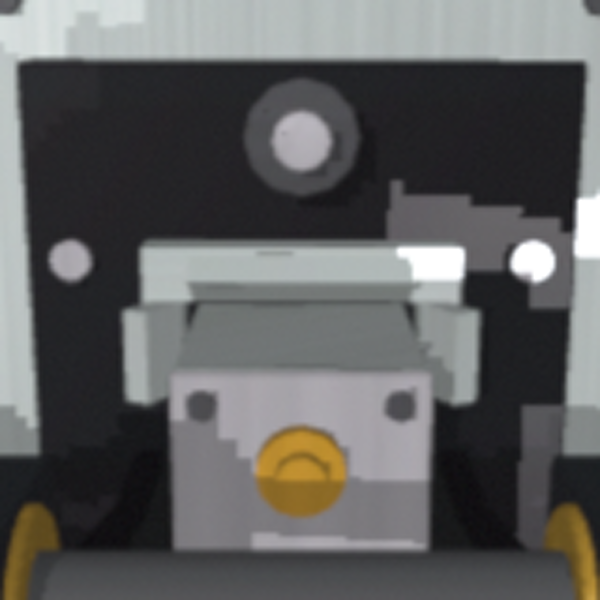

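The block sits in the pocket exactly as before the press, with no slip. The plate is down and the force steady at 16.5 N. In the top view the lever points at the robot and the other items are unmoved. Handing in.

```bash
python3 - <<'E'
from rig import bot
print(bot.hand_in())
s=bot.read_state();print(s['time_s'],s['position'],s['force'])
E
```

```text
the job is handed in; nothing more can be done
None
the job is handed in; nothing more can be done
```

The job is handed in with the switch thrown and the filter held down in the nest; it finished at about 19 s of the 70 s allowed.

- **Switch:** I turned the lever through its quarter turn until it stopped dead, with the push rising to about 10 N and no further movement. The later top views show it pointing at the robot.
- **Filter:** I set the grey three-screw block into the pocket, long side along the nest's. There was next to no side force on the way in.
- **Press:** I pressed the plate down about 8 mm. At the end the force held steady at about 16.5 N, within the 12 to 25 N range. The wrist view showed no slip of the block in the fingers or against the plate.
- **Other items:** In the last top view, every other item I could see was where it started.

**Checks that disagreed:** my estimates of the block's position along its length in the grip differed by about 2 mm. I corrected this with a close look above the pocket. A side force of about 3 N along x remained while pressing. The state could not be read after hand-in, so the second after it is unchecked.

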